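Close up the two-layer gauge case

TASK

Close up the blue gauge case: first push the upright pin leaf over and down flat into the case, then push the open lid over and fully shut on top of it. Only push with the fingertips or the outside of the fingers on the outer faces: do not grip the leaf or the lid or touch their foam padding, and leave the gauges, the block and the bottle around the case where they stand.

Things in the scene. Friction and masses are not known exactly. Their poses are not given: they have to be found in the camera images.
- case: blue steel case fixed to the dark granite plate: 150 mm deep (x), 180 mm wide (y), rim 42 mm high, walls 3 mm. Origin: centre of its underside; +x points to its back, where the lid is hinged (towards the robot and to its left); +y to the wall along which the leaf is hinged (towards the robot and to its right); z up. Its heading varies by some 25 degrees either way.
- leaf (a joint): angle of the pin leaf, a plate 136 mm along case x, 3 mm thick, reaching 2 to 156 mm from its hinge axis, which is parallel to case x at case y +80, z 31 mm. 0 = flat in the case (its stop), pi/2 = upright, 1.75 = stop leaning outward. Stiff hinge (0.28 N m): stays where it is left, must be pushed all the way, 1 to 3 N at the free edge. Pushed towards case -y it folds down.
- leaf_edge (a point): middle of the leaf's free edge on its outer face (turned away from the case when upright, on top when flat), 1.5 mm outside the hinge plane. On it the last 32 mm to the edge is a bare red strip, to push on; from 12 to 116 mm from the axis lie steel pins in black rails, up to 10.5 mm above the hinge plane. The inner face is dark foam, 7 mm thick: fingers off.
- lid (a joint): angle of the lid, a blue shell 150 x 180 mm, 22 mm thick, hinged along the back rim: axis parallel to case y at case x +75, z 42 mm. 0 = shut (its top 64 mm above the plate), pi/2 = upright, 2.05 = stop leaning back. Stiff hinge (0.5 N m): stays where it is left, must be pushed all the way, 1 to 7 N near the free edge. Pushed towards case -x it closes. An upright leaf blocks it.
- lid_edge (a point): middle of the lid's free edge on its outer face (with a grey panel): 150 mm from the hinge axis along the lid and 22 mm from it square to the lid. The inside of the lid is filled with dark foam to 2 mm inside its skirt: fingers off.
- plug_gauge: loose double-ended plug gauge lying on the plate near the case: green square handle 70 x 12 x 12 mm with steel ends, 104 mm over all along its x. Origin: under its middle. Bystander
- ring_gauge: loose steel ring 60 mm across, 20 mm high, lying flat near the case. Origin: centre of its underside. Bystander
- v_block: loose dark steel vee block 45 x 40 x 38 mm near the case. Origin: centre of its underside. Bystander
- spray_bottle: loose white spray bottle with blue head, 62 mm across, 184 mm tall, standing off the case's back corner on the side opposite the leaf's hinge. Origin: centre of its underside. Bystander

How it is judged:
On the way, in this order (a step that is already met when the one before it is completed fails the run):
1. the leaf lies flat in the case while the lid is still open (value of joint leaf below 0.06 rad and value of joint lid above 1.2 rad), for 0.2 s.
2. the lid is shut over the flat leaf (value of joint lid below 0.04 rad and value of joint leaf below 0.06 rad), for 0.2 s.
At the end, for the whole second after the job is handed in: The leaf is within 0.06 rad of flat (9 mm at its edge), the lid within 0.04 rad of shut (6 mm at its edge) and at rest, and the plug gauge, ring gauge, vee block and spray bottle are within 15 mm of where they stood, the bottle upright (all of step 2 and velocity of joint lid between -0.02 and 0.02 rad/s and distance of each of plug_gauge, ring_gauge, v_block, spray_bottle from where it was at the start of the episode below 0.015 m and angle between spray_bottle's own z axis and vertical below 0.1 rad); the robot touches nothing.
It fails at once if the fingers touch the foam under the leaf (the leaf is gripped or pulled, not pushed) (contact force between the fingers and leaf_c23 above 1 N).
It fails at once if the fingers touch the foam in the lid (the lid is gripped or pulled, not pushed) (contact force between the fingers and lid_c5 above 1 N).
It fails at once if a gauge, the block or the bottle is moved more than 15 mm, lifted or tipped (distance of any of plug_gauge, ring_gauge, v_block, spray_bottle from where it was at the start of the episode above 0.015 m or angle between spray_bottle's own z axis and vertical above 0.3 rad).
It also fails if it takes over 56 s, if anything falls off the work surface, if the arm or the gripper's body presses on something with over 40 N, if the wrist force passes 120 N, or if a joint passes its speed limit or range.

ROBOT

A 7-joint arm with a two-finger parallel gripper is mounted at the origin on the work surface. World frame = base frame: x ahead of the robot, y to its left, z up, the work surface at z = 0. Lengths are in m, angles in rad, forces in N, time in s.
With the tool pointing down it reaches from about 0.425 to 0.95 m from the base axis. Payload 4.7 kg.
Tool frame: the origin (TCP) lies at the very end of the fingers, on their centre line; the grasp point (between the pads) lies 19 mm behind it; z points along the fingers, y is the line along which they close (so a half turn about z gives the same grasp; the last joint's range is limited). The gripper opens to 85 mm and grips with 20 to 120 N. Pads are 22 mm wide; open, the fingers measure 114 mm over their backs; the gripper's body (76 mm by 85 mm) begins 54 mm behind the grasp point. The pads swing forward as they close: fully open they stand 13 mm farther back than shut.
Start: joints at [1.196, 0.469, -0.049, 1.532, 0.024, 1.141, -0.082], TCP at [0.229, -0.635, 0.231] pointing down, gripper open.
Joint ranges: [-2.59, 2.59], [-0.33, 1.99], [-1.39, 1.29], [0.1, 2.45], [-1.04, 4.18], [0.21, 1.99], [-2.66, 2.66]. Speed limits (rad/s): [2.57, 2.57, 3.14, 3.14, 3.14, 3.14, 3.14].

INTERFACE

Orientations are given as a unit quaternion [x, y, z, w].
In Python, from station import robot gives the robot as it stands.
- The arm moves only by the shell command python3 -m inch 'ROWS'. ROWS is JSON, a list of rows, each an object with "fingers": the closure in counts, from 0 (fully open) to 255 (shut); "linear": the shift along the world's x, y, z in mm, a list of three; "twist": the turn, a rotation vector about the world's x, y, z in rad, a list of three. In form: [{"fingers": fingers, "linear": [dx, dy, dz], "twist": [rx, ry, rz]}, ...]. A call has 1 to 12 rows; each row shifts and turns the commanded pose from where the row before left it; what a row does not reach is not made up. A row lasts 1/10 s, in which the tool goes at most 50 mm and 8.59 degrees, less where a joint would pass 70% of its speed; a pose out of reach is approached as far as the arm can. A call with a gripper value outside its range is refused whole. The fingers move at their own pace and stop on an object; the grip force is fixed at half the most. Time passes only in rows, so rows that do not move let the fingers close. It gives the time, the measured TCP pose, the force and the opening at its end, in the units of the state.
- robot.observe(): the state, without advancing time (a new reading comes with each control period).
- robot.camera(name): name is "scene" or "side" or "wrist"; returns a dict with "pixels" (420x560x3 uint8, red, green, blue), "fov_y" (degrees; the focal length in pixels is half the picture's height over the tangent of half this angle, whatever the lens; pixels are square), "cx", "cy" (the principal point, pixels), "view" (4x4, takes a point from world to camera coordinates); the wrist camera has in their place "T_tool_cam" (4x4, takes a point from camera to tool coordinates, whose origin is the TCP and whose axes are the flange's). Camera axes: x right, y down, z forward; pixel columns grow to the right and rows downward; lengths in m; the calibration is good to about 2 mm. A picture is of the moment at which its call begins: read the wrist's pose just before it. There is no depth.
- robot.sign_off(): hands the job in, once; it reports no verdict.
Trained networks look in a picture, given as the dict that the camera call returned (one of the last four; its "shot" number tells which), for a name from the list of things; names that differ only in an ending like _2 or _b are one class to them, and where a whole thing is asked for, a point or a joint stands for the part that bears it (a point fixed in the world has none). Each returns a list of dicts, best first, with "conf" (0 to 1); they miss things now and then, are a little off and sometimes report something else, mostly with a low value. They report only what shows in the picture. A call takes as long as a camera call.
- robot.look_for(picture, query): "centre" ([column, row] in pixels, amid what is visible of it).
- robot.silhouettes(picture, query): "pixels" (420x560 bool, what is visible of it) and "centre" ([column, row] in pixels, amid what is visible of it).
The state is a dict: "time": time; "qpos": joint angles; "joint_velocities": joint speeds; "tau": joint torques, N m; "tcp_pos": TCP position; "ee_rot": TCP orientation; "force": force on the tool from outside, world axes, zero at the start; "wrist_torque": the same for the moment, N m; "grip_width": finger opening in m.
Only numpy, scipy, OpenCV 4.12 (cv2) and the standard library are available. Lean on these libraries where they do the work, as an engineer would, in place of code of your own. Each camera call takes 0.05 s, during which the arm holds its last target. There are 200 camera calls.

## Working session

There is one attempt and no reset: what is moved stays moved. The work goes in short steps, Python scripts to look and compute and a shell command to move; the robot and the scene stay as the last step left them, time stands still between calls to the robot, and variables do not carry over. Pictures are saved under pics/ and viewed, on a budget of 10 in all, crops included, one or two more only if the job needs it, and the job is handed in when it is done.

```bash
mkdir -p pics
cat > h.py <<'E'
import numpy as np, cv2, json
from station import robot
from scipy.spatial.transform import Rotation as R
def K(p):
    f=p["pixels"].shape[0]/2/np.tan(np.radians(p["fov_y"])/2); return np.array([[f,0,p["cx"]],[0,f,p["cy"]],[0,0,1]])
def proj(p,X):
    X=np.atleast_2d(X); V=np.array(p["view"]); c=X@V[:3,:3].T+V[:3,3]; u=c@K(p).T; return u[:,:2]/u[:,2:]
def ray(p,uv):
    V=np.array(p["view"]); d=np.linalg.solve(K(p),[uv[0],uv[1],1]); return -V[:3,:3].T@V[:3,3], V[:3,:3].T@d
def onplane(p,uv,z):
    o,d=ray(p,uv); return o+d*(z-o[2])/d[2]
def tri(a,b):
    A=np.zeros((3,3));y=np.zeros(3)
    for o,d in (a,b):
        d=d/np.linalg.norm(d);M=np.eye(3)-np.outer(d,d);A+=M;y+=M@o
    return np.linalg.solve(A,y)
E
python3 - <<'E'
from h import *
s=robot.observe(); print({k:np.round(v,3).tolist() for k,v in s.items()})
for n in ("scene","side"):
    p=robot.camera(n); im=p["pixels"][:,:,::-1].copy()
    print(n,p["fov_y"],p["cx"],p["cy"],np.round(-np.array(p["view"])[:3,:3].T@np.array(p["view"])[:3,3],3))
    for q in "case leaf leaf_edge lid lid_edge plug_gauge ring_gauge v_block spray_bottle".split():
        r=robot.look_for(p,q)[:2]
        print(q,[(np.round(x["centre"]).tolist(),round(x["conf"],2)) for x in r], [np.round(onplane(p,x["centre"],.02),3).tolist() for x in r[:1]])
    cv2.imwrite(f"pics/{n}0.png",im)
E
```

```text
{'time': 0.0, 'qpos': [1.196, 0.469, -0.049, 1.534, 0.024, 1.141, -0.082], 'joint_velocities': [0.001, 0.0, -0.0, -0.001, 0.0, 0.0, 0.001], 'tau': [0.0, -51.031, -0.047, -23.771, 0.011, 0.008, -0.0], 'tcp_pos': [0.229, -0.634, 0.23], 'ee_rot': [0.985, 0.172, -0.0, -0.001], 'force': [-0.214, 0.065, -0.339], 'wrist_torque': [0.054, 0.018, 0.01], 'grip_width': 0.085}
scene 49.27853131111135 273.17204104530816 207.1136018971831 [1.262 0.163 0.688]
case [([296.0, 180.0], 0.79)] [[0.501, 0.045, 0.02]]
leaf [([286.0, 148.0], 0.65)] [[0.394, 0.001, 0.02]]
leaf_edge [([285.0, 150.0], 0.67)] [[0.4, 0.0, 0.02]]
lid [([332.0, 163.0], 0.77)] [[0.43, 0.115, 0.02]]
lid_edge [([336.0, 165.0], 0.68), ([284.0, 148.0], 0.34)] [[0.435, 0.125, 0.02]]
plug_gauge [([215.0, 213.0], 0.8)] [[0.637, -0.102, 0.02]]
ring_gauge [([213.0, 241.0], 0.88)] [[0.712, -0.083, 0.02]]
v_block [([220.0, 174.0], 0.84)] [[0.515, -0.128, 0.02]]
spray_bottle [([364.0, 240.0], 0.89)] [[0.652, 0.203, 0.02]]
side 49.05807811473746 280.05427448605525 210.52696325432322 [0.465 0.688 0.708]
case [([309.0, 234.0], 0.86)] [[0.568, 0.018, 0.02]]
leaf [([337.0, 184.0], 0.79)] [[0.535, -0.16, 0.02]]
leaf_edge [([330.0, 189.0], 0.55)] [[0.548, -0.138, 0.02]]
lid [([308.0, 239.0], 0.87), ([350.0, 196.0], 0.27)] [[0.567, 0.03, 0.02]]
lid_edge [([311.0, 237.0], 0.95)] [[0.563, 0.025, 0.02]]
plug_gauge [] []
ring_gauge [([258.0, 197.0], 0.87)] [[0.704, -0.075, 0.02]]
v_block [([350.0, 194.0], 0.61)] [[0.502, -0.129, 0.02]]
spray_bottle [([205.0, 265.0], 0.87), ([309.0, 236.0], 0.71)] [[0.751, 0.147, 0.02]]
```

Run:
```python
import cv2
for n in("scene","side"):
    im=cv2.imread(f"pics/{n}0.png")[90:330,140:460]; cv2.imwrite(f"pics/{n}0c.png",cv2.resize(im,(800,600),interpolation=cv2.INTER_CUBIC))
```

```text
(no output)
```

View pics/scene0c.png

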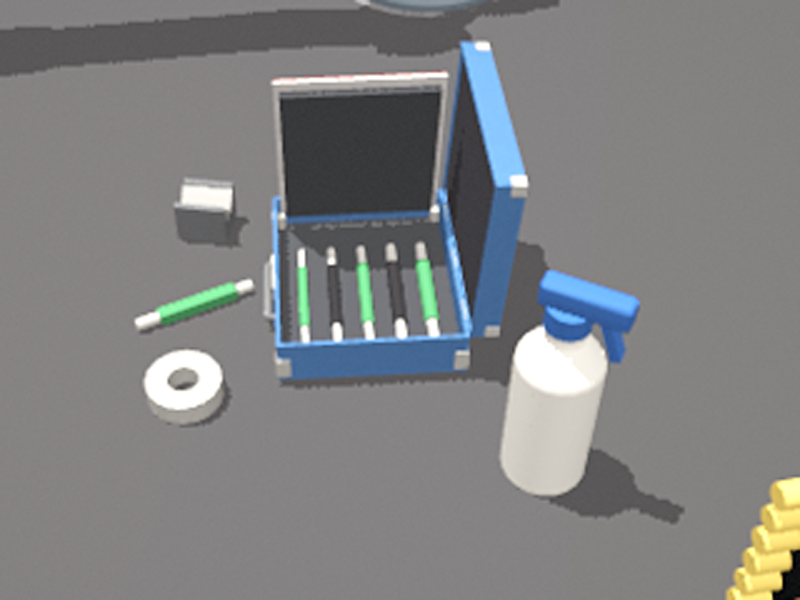

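View pics/side0c.png

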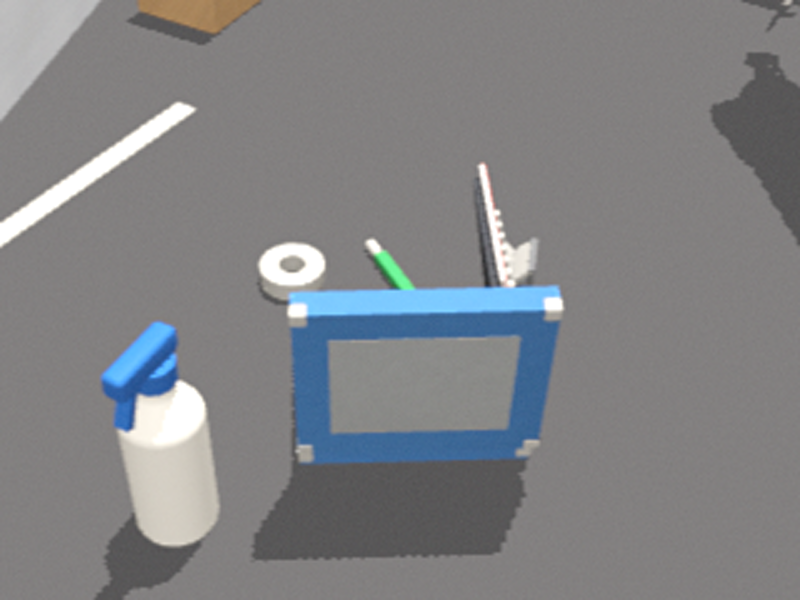

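```bash
cat > fit.py <<'E'
from h import *
from scipy.optimize import least_squares
c,s=np.cos,np.sin
def T(q,P): # case->world
    return np.atleast_2d(P)@R.from_euler('z',q[3]).as_matrix().T+q[:3]
def lidp(a,r,h,y): return [.075-r*c(a)-h*s(a)*-1*-1*-1 if 0 else .075-r*c(a)+h*s(a), y, .042+r*s(a)+h*c(a)]
def leafp(a,r,h,x): return [x,.08-r*c(a)+h*s(a),.031+r*s(a)+h*c(a)]
E
python3 - <<'E'
from fit import *
S=robot.camera("scene");D=robot.camera("side")
u=lambda x,y:np.array([140+x/2.5,90+y/2.5])
obs=[(S,lambda q:[-.075,-.09,.042],u(278,348)),(S,lambda q:[.075,-.09,.042],u(466,336)),(S,lambda q:[-.075,.09,.042],u(275,200)),
(S,lambda q:[-.075,-.09,0],u(284,378)),
(S,lambda q:lidp(q[4],.15,.022,-.09),u(527,181)),(S,lambda q:lidp(q[4],.15,.022,.09),u(488,45)),
(S,lambda q:lidp(q[4],.15,0,.09),u(461,47)),(S,lambda q:lidp(q[4],.15,0,-.09),u(499,192)),
(D,lambda q:lidp(q[4],.15,.022,-.09),u(291,323)),(D,lambda q:lidp(q[4],.15,.022,.09),u(560,315)),
(D,lambda q:lidp(q[4],.15,0,-.09),u(290,295)),(D,lambda q:lidp(q[4],.15,0,.09),u(558,288)),
(D,lambda q:lidp(q[4],0.0,.022,-.09),u(300,463)),(D,lambda q:lidp(q[4],0.0,.022,.09),u(540,459)),
(S,lambda q:leafp(q[5],.156,0,-.068),u(273,80)),(S,lambda q:leafp(q[5],.156,0,.068),u(447,73)),
(D,lambda q:leafp(q[5],.156,0,.068),u(484,167))]
f=lambda q:np.concatenate([proj(p,T(q,g(q)))[0]-o for p,g,o in obs])
r=least_squares(f,[.5,.02,.0,1.57,1.6,1.6],loss='soft_l1');q=r.x
print(np.round(q,4));print(np.round(f(q).reshape(-1,2),1).tolist())
np.save("q.npy",q)
print("lid edge",T(q,lidp(q[4],.15,.022,0)),"leaf edge",T(q,leafp(q[5],.156,.0015,0)))
for n,z in (("plug_gauge",.006),("ring_gauge",.01),("v_block",.02),("spray_bottle",.09)):
    a=[robot.look_for(p,n) for p in(S,D)]
    print(n,[np.round(onplane(p,x[0]["centre"],q[2]+z),3).tolist() for p,x in zip((S,D),a) if x])
E
```

```text
[ 0.5757  0.0363 -0.0044  1.8352  1.6247  1.4309]
[[0.1, -0.1], [1.9, 0.8], [-0.5, -0.4], [-1.3, 2.2], [0.9, 2.6], [0.4, 0.1], [0.4, -0.7], [-0.5, -1.7], [0.1, -1.5], [1.2, -1.0], [0.5, 0.2], [-0.1, 0.4], [-0.2, -2.7], [-0.9, -3.6], [0.5, 1.1], [0.3, 0.8], [9.3, 46.1]]
lid edge [[0.54825444 0.13769719 0.18621816]] leaf edge [[0.51804786 0.020685   0.18130739]]
plug_gauge [[0.621, -0.106, 0.002], [0.627, -0.113, 0.002]]
ring_gauge [[0.711, -0.082, 0.006], [0.708, -0.084, 0.006]]
v_block [[0.509, -0.131, 0.016], [0.499, -0.128, 0.016]]
spray_bottle [[0.71, 0.197, 0.086], [0.724, 0.203, 0.086]]
```

```bash
cat > ov.py <<'E'
from fit import *
def overlay(p,q,name,crop=(140,90,320,240),sc=2.5):
    x0,y0,w,h=crop; im=cv2.resize(p["pixels"][y0:y0+h,x0:x0+w,::-1].copy(),None,fx=sc,fy=sc,interpolation=cv2.INTER_CUBIC)
    def L(P,col):
        uv=((proj(p,T(q,P))-[x0,y0])*sc).astype(int); cv2.polylines(im,[uv],True,col,1,cv2.LINE_AA)
    L([[-.075,-.09,.042],[.075,-.09,.042],[.075,.09,.042],[-.075,.09,.042]],(0,255,255))
    L([[-.075,-.09,0],[.075,-.09,0],[.075,.09,0],[-.075,.09,0]],(0,255,255))
    for h in(0,.022): L([lidp(q[4],r,h,y) for r,y in((0,-.09),(.15,-.09),(.15,.09),(0,.09))],(255,0,255))
    L([leafp(q[5],r,.0015,y) for r,y in((.002,-.068),(.156,-.068),(.156,.068),(.002,.068))],(0,0,255))
    cv2.imwrite(name,im)
E
python3 - <<'E'
from ov import *
q=np.load("q.npy"); a=robot.camera("scene");b=robot.camera("side")
overlay(a,q,"pics/o1.png",(230,100,130,160),3.6);overlay(b,q,"pics/o2.png",(230,140,150,160),3.6)
A,B=cv2.imread("pics/o1.png"),cv2.imread("pics/o2.png");cv2.imwrite("pics/o.png",cv2.resize(np.hstack([A,B]),None,fx=.79,fy=.79))
E
```

```text
(no output)
```

View pics/o.png

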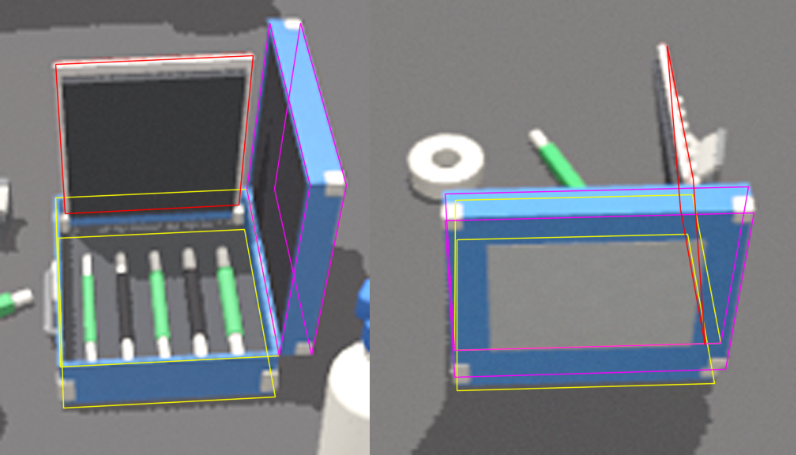

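Run:
```python
from fit import *
S=robot.camera("scene");D=robot.camera("side")
u=lambda x,y:np.array([140+x/2.5,90+y/2.5])
obs=[(S,lambda q:[-.075,-.09,.042],u(278,348)),(S,lambda q:[.075,-.09,.042],u(466,336)),(S,lambda q:[-.075,.09,.042],u(275,200)),
(S,lambda q:lidp(q[4],.15,.022,-.09),u(527,181)),(S,lambda q:lidp(q[4],.15,.022,.09),u(488,45)),
(S,lambda q:lidp(q[4],.15,0,.09),u(461,47)),(S,lambda q:lidp(q[4],.15,0,-.09),u(499,192)),
(D,lambda q:lidp(q[4],.15,.022,-.09),u(291,323)),(D,lambda q:lidp(q[4],.15,.022,.09),u(560,315)),
(D,lambda q:lidp(q[4],.15,0,-.09),u(290,295)),(D,lambda q:lidp(q[4],.15,0,.09),u(558,288)),
(S,lambda q:leafp(q[5],.156,0,-.068),u(273,80)),(S,lambda q:leafp(q[5],.156,0,.068),u(447,73)),
(D,lambda q:leafp(q[5],.156,0,-.068),u(484,165))]
f=lambda q:np.concatenate([proj(p,T(q,g(q)))[0]-o for p,g,o in obs])
r=least_squares(f,[.5,.02,.0,1.57,1.6,1.6],loss='soft_l1');q=r.x
print(np.round(q,4));print(np.round(f(q).reshape(-1,2),1).tolist());np.save("q.npy",q)
a=.011
print("approach high/low",np.round(T(q,[[-.025,.135,.31],[-.025,.135,.172]])*1e3))
w=[]
for th in np.r_[q[5],1.3,1.15,1.,.85,.7,.55,.4,.27,.15,.07,0,]:
    p=leafp(th,.144,.0015,-.025);p[1]+=a;w.append(p)
W=T(q,w)*1e3
print(np.round(W).tolist());print(np.round(np.diff(W,axis=0)).tolist())
```

```text
[ 0.5764  0.0357 -0.0043  1.836   1.6292  1.4414]
[[-0.3, 0.1], [1.6, 0.9], [-0.9, -0.2], [0.9, 2.8], [0.4, 0.3], [0.3, -0.6], [-0.5, -1.6], [-0.2, -1.5], [0.9, -1.0], [0.3, 0.2], [-0.3, 0.3], [0.0, 0.7], [-0.2, 0.4], [0.8, 0.1]]
approach high/low [[453. -24. 306.]
 [453. -24. 168.]]
[[512.0, -8.0, 170.0], [531.0, -3.0, 166.0], [551.0, 3.0, 159.0], [569.0, 8.0, 149.0], [586.0, 12.0, 136.0], [600.0, 16.0, 121.0], [613.0, 20.0, 103.0], [623.0, 22.0, 84.0], [629.0, 24.0, 67.0], [632.0, 25.0, 50.0], [634.0, 25.0, 38.0], [634.0, 25.0, 28.0]]
[[19.0, 5.0, -4.0], [20.0, 5.0, -7.0], [18.0, 5.0, -10.0], [17.0, 5.0, -13.0], [15.0, 4.0, -15.0], [12.0, 3.0, -17.0], [10.0, 3.0, -19.0], [6.0, 2.0, -18.0], [4.0, 1.0, -17.0], [1.0, 0.0, -11.0], [0.0, 0.0, -10.0]]
```

```bash
python3 -m inch '[{"fingers":255,"linear":[0,0,30],"twist":[0,0,0]},{"fingers":255,"linear":[10,30,30],"twist":[0,0,0]},{"fingers":255,"linear":[16,44,16],"twist":[0,0,0]},{"fingers":255,"linear":[16,44,0],"twist":[0,0,0]},{"fingers":255,"linear":[16,44,0],"twist":[0,0,0]},{"fingers":255,"linear":[16,44,0],"twist":[0,0,0]},{"fingers":255,"linear":[16,44,0],"twist":[0,0,0]},{"fingers":255,"linear":[16,44,0],"twist":[0,0,0]},{"fingers":255,"linear":[16,44,0],"twist":[0,0,0]},{"fingers":255,"linear":[16,44,0],"twist":[0,0,0]},{"fingers":255,"linear":[16,44,0],"twist":[0,0,0]},{"fingers":255,"linear":[16,44,0],"twist":[0,0,0]}]'; python3 -m inch '[{"fingers":255,"linear":[16,44,0],"twist":[0,0,0]},{"fingers":255,"linear":[16,44,0],"twist":[0,0,0]},{"fingers":255,"linear":[16,44,0],"twist":[0,0,0]},{"fingers":255,"linear":[16,8,0],"twist":[0,0,0]},{"fingers":255,"linear":[0,0,0],"twist":[0,0,0]},{"fingers":255,"linear":[0,0,0],"twist":[0,0,0]}]'
```

```text
time: 2.9
tcp_pos: [0.3991, -0.1632, 0.3077]
ee_rot: [0.985, 0.172, 0.0, 0.001]
force: [1.2, -0.1, 0.5]
grip_width: -0.0002
time: 3.5
tcp_pos: [0.4625, -0.0256, 0.3071]
ee_rot: [0.985, 0.172, -0.0, 0.0]
force: [-0.1, -1.0, 0.0]
grip_width: 0.0004
```

```bash
python3 -m inch '[{"fingers":255,"linear":[-4,0,-45],"twist":[0,0,0]},{"fingers":255,"linear":[-4,0,-45],"twist":[0,0,0]},{"fingers":255,"linear":[0,0,-47],"twist":[0,0,0]},{"fingers":255,"linear":[20,6,0],"twist":[0,0,0]},{"fingers":255,"linear":[18,5,0],"twist":[0,0,0]},{"fingers":255,"linear":[0,0,0],"twist":[0,0,0]}]'
python3 - <<'E'
from ov import *
q=np.load("q.npy"); overlay(robot.camera("side"),q,"pics/s1.png",(230,90,180,150),4)
E
```

```text
time: 4.1
tcp_pos: [0.494, -0.0151, 0.1702]
ee_rot: [0.985, 0.171, 0.0, -0.0]
force: [-0.4, -0.3, 0.8]
grip_width: 0.0003
```

View pics/s1.png

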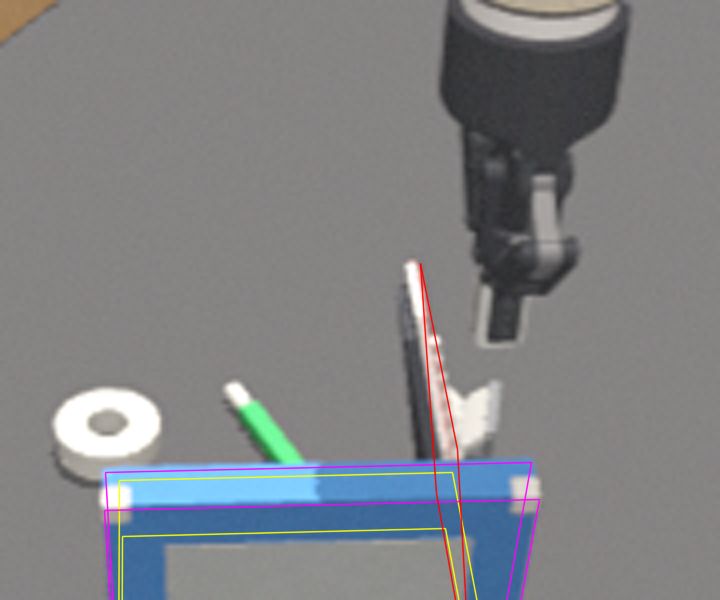

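```bash
python3 -m inch '[{"fingers":255,"linear":[18,6,0],"twist":[0,0,0]},{"fingers":255,"linear":[10,3,-2],"twist":[0,0,0]},{"fingers":255,"linear":[10,3,-3],"twist":[0,0,0]},{"fingers":255,"linear":[10,3,-3],"twist":[0,0,0]},{"fingers":255,"linear":[10,3,-4],"twist":[0,0,0]},{"fingers":255,"linear":[9,2,-5],"twist":[0,0,0]},{"fingers":255,"linear":[9,2,-5],"twist":[0,0,0]}]'
python3 - <<'E'
from ov import *
q=np.load("q.npy");q[5]=1.0; overlay(robot.camera("side"),q,"pics/s2.png",(230,90,180,150),4)
E
```

```text
time: 4.85
tcp_pos: [0.5694, 0.0082, 0.1478]
ee_rot: [0.985, 0.172, -0.0, -0.0]
force: [-1.8, -0.1, -0.2]
grip_width: 0.0007
```

View pics/s2.png

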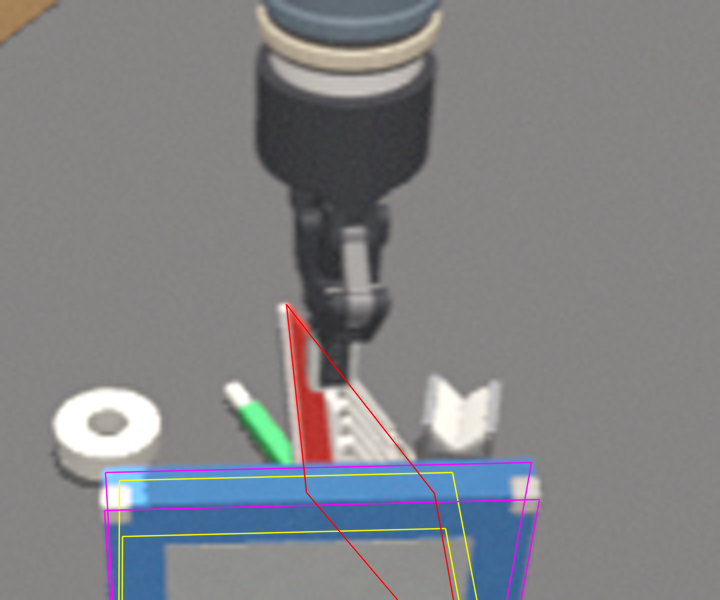

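```bash
python3 -m inch '[{"fingers":255,"linear":[9,2,-6],"twist":[0,0,0]},{"fingers":255,"linear":[8,2,-6],"twist":[0,0,0]},{"fingers":255,"linear":[7,2,-7],"twist":[0,0,0]},{"fingers":255,"linear":[7,2,-8],"twist":[0,0,0]},{"fingers":255,"linear":[7,2,-9],"twist":[0,0,0]},{"fingers":255,"linear":[6,2,-9],"twist":[0,0,0]},{"fingers":255,"linear":[5,1,-10],"twist":[0,0,0]},{"fingers":255,"linear":[5,1,-9],"twist":[0,0,0]},{"fingers":255,"linear":[4,1,-9],"twist":[0,0,0]},{"fingers":255,"linear":[3,1,-9],"twist":[0,0,0]},{"fingers":255,"linear":[3,1,-8],"twist":[0,0,0]}]'; python3 -m inch '[{"fingers":255,"linear":[2,0,-8],"twist":[0,0,0]},{"fingers":255,"linear":[1,0,-6],"twist":[0,0,0]},{"fingers":255,"linear":[0,0,-5],"twist":[0,0,0]},{"fingers":255,"linear":[0,0,-3],"twist":[0,0,0]},{"fingers":255,"linear":[0,0,0],"twist":[0,0,0]}]'
```

```text
time: 6.0
tcp_pos: [0.633, 0.0248, 0.0575]
ee_rot: [0.985, 0.172, -0.0, 0.0]
force: [-1.4, -0.5, 0.7]
grip_width: -0.0001
time: 6.5
tcp_pos: [0.6358, 0.0248, 0.036]
ee_rot: [0.985, 0.172, -0.0, 0.0]
force: [-0.1, -0.4, 0.6]
grip_width: 0.0002
```

```bash
python3 -m inch '[{"fingers":255,"linear":[0,0,-3],"twist":[0,0,0]},{"fingers":255,"linear":[0,0,-2],"twist":[0,0,0]},{"fingers":255,"linear":[0,0,0],"twist":[0,0,0]}]'; python3 -m inch '[{"fingers":255,"linear":[0,0,-2],"twist":[0,0,0]},{"fingers":255,"linear":[0,0,0],"twist":[0,0,0]}]'
python3 - <<'E'
from ov import *
q=np.load("q.npy");q[5]=0; overlay(robot.camera("scene"),q,"pics/s3.png",(210,80,180,150),4)
E
```

```text
time: 6.8
tcp_pos: [0.6361, 0.0248, 0.0325]
ee_rot: [0.985, 0.172, 0.0, 0.0]
force: [-1.3, -0.6, 7.1]
grip_width: 0.0002
time: 7.0
tcp_pos: [0.6362, 0.0248, 0.0322]
ee_rot: [0.985, 0.172, 0.0, 0.001]
force: [-6.8, -0.9, 16.8]
grip_width: 0.0003
```

View pics/s3.png

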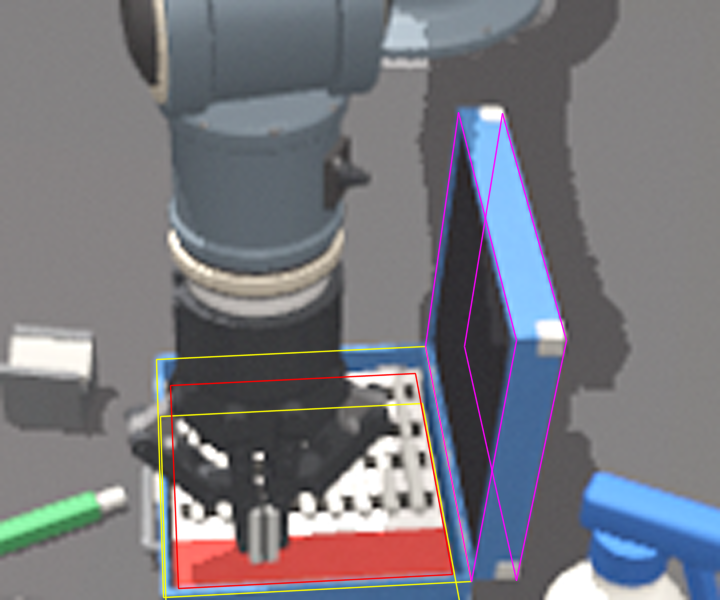

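```bash
python3 - <<'E'
from fit import *
q=np.load("q.npy");q[2]=0;q[5]=0;np.save("q.npy",q)
a=.0145;y=.0
print("approach",np.round(T(q,[[.165,y,.26],[.165,y,.178]])*1e3), "bottle in case", R.from_euler('z',-q[3]).apply(np.array([.717,.2,0])-q[:3]))
w=[]
for th in np.r_[q[4],1.5,1.35,1.2,1.05,.9,.75,.6,.45,.32,.2,.1,0]:
    p=lidp(th,.138,.022,y);p[0]+=a;w.append(p)
W=T(q,w)*1e3
print(np.round(W).tolist());print(np.round(np.diff(W,axis=0)).tolist())
E
python3 -m inch '[{"fingers":255,"linear":[0,0,50],"twist":[0,0,0]},{"fingers":255,"linear":[0,0,50],"twist":[0,0,0]},{"fingers":255,"linear":[0,0,50],"twist":[0,0,0]},{"fingers":255,"linear":[0,0,50],"twist":[0,0,0]},{"fingers":255,"linear":[0,0,40],"twist":[0,0,0]},{"fingers":255,"linear":[0,0,0],"twist":[0,0,0]}]'
```

```text
approach [[533. 195. 260.]
 [533. 195. 178.]] bottle in case [ 0.12172533 -0.17877798  0.        ]
[[545.0, 151.0, 178.0], [550.0, 134.0, 181.0], [555.0, 114.0, 181.0], [561.0, 94.0, 179.0], [566.0, 74.0, 173.0], [571.0, 56.0, 164.0], [575.0, 39.0, 152.0], [580.0, 24.0, 138.0], [583.0, 11.0, 122.0], [585.0, 2.0, 106.0], [587.0, -4.0, 91.0], [588.0, -8.0, 78.0], [589.0, -11.0, 64.0]]
[[5.0, -17.0, 3.0], [5.0, -20.0, 0.0], [5.0, -20.0, -3.0], [5.0, -19.0, -6.0], [5.0, -18.0, -9.0], [5.0, -17.0, -12.0], [4.0, -15.0, -14.0], [3.0, -13.0, -16.0], [2.0, -9.0, -16.0], [2.0, -7.0, -15.0], [1.0, -4.0, -13.0], [1.0, -3.0, -14.0]]
time: 7.65
tcp_pos: [0.639, 0.0258, 0.2767]
ee_rot: [0.985, 0.172, 0.006, 0.001]
force: [-0.4, 1.0, 0.2]
grip_width: -0.0001
```

```bash
python3 -m inch '[{"fingers":255,"linear":[-21,34,0],"twist":[0,0,0]},{"fingers":255,"linear":[-21,34,0],"twist":[0,0,0]},{"fingers":255,"linear":[-21,34,0],"twist":[0,0,0]},{"fingers":255,"linear":[-21,34,0],"twist":[0,0,0]},{"fingers":255,"linear":[-20,34,0],"twist":[0,0,0]},{"fingers":255,"linear":[0,0,0],"twist":[0,0,0]},{"fingers":255,"linear":[0,0,-40],"twist":[0,0,0]},{"fingers":255,"linear":[0,0,-40],"twist":[0,0,0]},{"fingers":255,"linear":[0,0,-18],"twist":[0,0,0]},{"fingers":255,"linear":[0,0,0],"twist":[0,0,0]},{"fingers":255,"linear":[0,0,0],"twist":[0,0,0]}]'
python3 - <<'E'
from ov import *
q=np.load("q.npy"); overlay(robot.camera("scene"),q,"pics/s4.png",(210,80,180,150),4)
E
```

```text
time: 8.75
tcp_pos: [0.5322, 0.1947, 0.1714]
ee_rot: [0.985, 0.172, -0.0, 0.0]
force: [-0.1, 0.3, 0.8]
grip_width: -0.0002
```

View pics/s4.png

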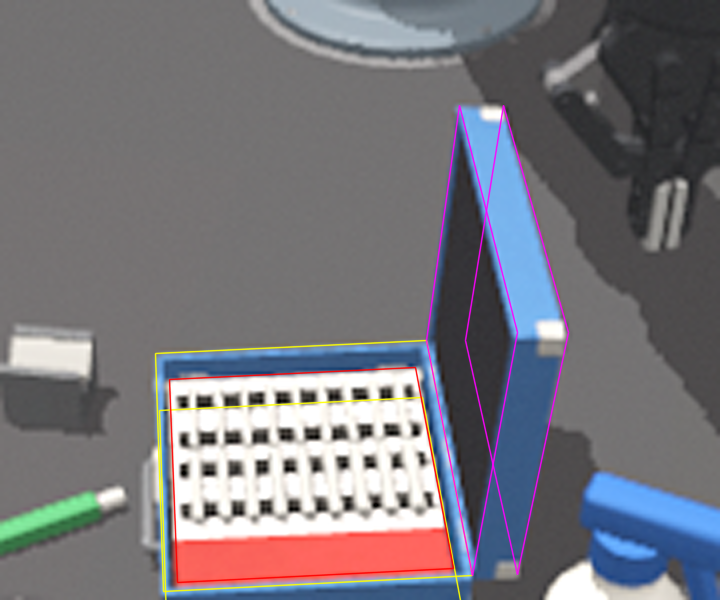

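```bash
python3 -m inch '[{"fingers":255,"linear":[4,-14,2],"twist":[0,0,0]},{"fingers":255,"linear":[4,-14,2],"twist":[0,0,0]},{"fingers":255,"linear":[4,-14,2],"twist":[0,0,0]},{"fingers":255,"linear":[3,-9,1],"twist":[0,0,0]},{"fingers":255,"linear":[3,-10,1],"twist":[0,0,0]},{"fingers":255,"linear":[3,-10,0],"twist":[0,0,0]},{"fingers":255,"linear":[3,-10,0],"twist":[0,0,0]},{"fingers":255,"linear":[3,-10,-1],"twist":[0,0,0]},{"fingers":255,"linear":[3,-10,-1],"twist":[0,0,0]},{"fingers":255,"linear":[3,-10,-2],"twist":[0,0,0]}]'
```

```text
time: 9.8
tcp_pos: [0.5646, 0.0828, 0.1746]
ee_rot: [0.985, 0.172, -0.001, 0.0]
force: [-1.7, 3.2, -0.3]
grip_width: -0.0001
```

```bash
python3 -m inch '[{"fingers":255,"linear":[2,-9,-3],"twist":[0,0,0]},{"fingers":255,"linear":[2,-9,-4],"twist":[0,0,0]},{"fingers":255,"linear":[2,-9,-5],"twist":[0,0,0]},{"fingers":255,"linear":[2,-9,-6],"twist":[0,0,0]},{"fingers":255,"linear":[2,-8,-6],"twist":[0,0,0]},{"fingers":255,"linear":[2,-8,-7],"twist":[0,0,0]},{"fingers":255,"linear":[2,-7,-7],"twist":[0,0,0]},{"fingers":255,"linear":[2,-7,-8],"twist":[0,0,0]},{"fingers":255,"linear":[1,-6,-8],"twist":[0,0,0]},{"fingers":255,"linear":[1,-5,-8],"twist":[0,0,0]},{"fingers":255,"linear":[1,-4,-8],"twist":[0,0,0]}]'
python3 - <<'E'
from ov import *
q=np.load("q.npy");q[4]=.32; overlay(robot.camera("scene"),q,"pics/s5.png",(210,80,180,150),4)
E
```

```text
time: 10.9
tcp_pos: [0.5837, 0.0023, 0.1044]
ee_rot: [0.985, 0.172, -0.0, 0.0]
force: [0.2, 0.2, 1.4]
grip_width: -0.0001
```

View pics/s5.png

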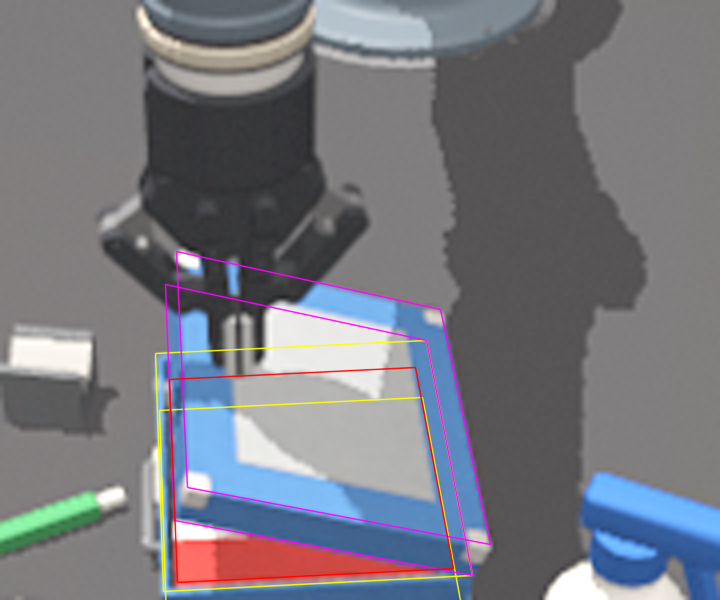

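Lid at about 0.32 rad, tip on its outer face near the free edge. I'll press it down to the stop.

```bash
python3 -m inch '[{"fingers":255,"linear":[1,-3,-8],"twist":[0,0,0]},{"fingers":255,"linear":[0,-3,-8],"twist":[0,0,0]},{"fingers":255,"linear":[0,-2,-7],"twist":[0,0,0]},{"fingers":255,"linear":[0,-1,-7],"twist":[0,0,0]},{"fingers":255,"linear":[0,0,-5],"twist":[0,0,0]},{"fingers":255,"linear":[0,0,-4],"twist":[0,0,0]},{"fingers":255,"linear":[0,0,0],"twist":[0,0,0]},{"fingers":255,"linear":[0,0,0],"twist":[0,0,0]}]'; python3 -m inch '[{"fingers":255,"linear":[0,0,-2],"twist":[0,0,0]},{"fingers":255,"linear":[0,0,-1],"twist":[0,0,0]},{"fingers":255,"linear":[0,0,0],"twist":[0,0,0]},{"fingers":255,"linear":[0,0,0],"twist":[0,0,0]}]'
```

```text
time: 11.75
tcp_pos: [0.5845, -0.0056, 0.0661]
ee_rot: [0.985, 0.172, -0.0, -0.0]
force: [0.2, 0.4, 0.9]
grip_width: 0.0001
time: 12.15
tcp_pos: [0.585, -0.0058, 0.0641]
ee_rot: [0.985, 0.172, 0.0, 0.0]
force: [-1.1, 0.4, 5.9]
grip_width: 0.0001
```

```bash
python3 -m inch '[{"fingers":255,"linear":[0,0,-2],"twist":[0,0,0]},{"fingers":255,"linear":[0,0,0],"twist":[0,0,0]},{"fingers":255,"linear":[0,0,0],"twist":[0,0,0]},{"fingers":255,"linear":[0,0,0],"twist":[0,0,0]}]'; python3 -m inch '[{"fingers":255,"linear":[0,0,20],"twist":[0,0,0]},{"fingers":255,"linear":[0,0,40],"twist":[0,0,0]},{"fingers":255,"linear":[0,0,45],"twist":[0,0,0]},{"fingers":255,"linear":[0,0,45],"twist":[0,0,0]},{"fingers":255,"linear":[-10,-40,20],"twist":[0,0,0]},{"fingers":255,"linear":[-10,-45,0],"twist":[0,0,0]},{"fingers":255,"linear":[-10,-45,0],"twist":[0,0,0]},{"fingers":255,"linear":[-10,-45,0],"twist":[0,0,0]},{"fingers":255,"linear":[0,0,0],"twist":[0,0,0]},{"fingers":255,"linear":[0,0,0],"twist":[0,0,0]}]'
python3 - <<'E'
from ov import *
q=np.load("q.npy");q[4]=0; a=robot.camera("scene");b=robot.camera("side")
for p,z in((a,0),(b,0)):
  for n,z in (("plug_gauge",.006),("ring_gauge",.01),("v_block",.02),("spray_bottle",.09)):
    x=robot.look_for(p,n);print(n,np.round(x[0]["centre"]) if x else None, np.round(onplane(p,x[0]["centre"],z-.004),3) if x else None)
overlay(a,q,"pics/o1.png",(190,110,200,190),2.4);overlay(b,q,"pics/o2.png",(190,120,200,190),1.6)
A,B=cv2.imread("pics/o1.png"),cv2.imread("pics/o2.png");B=cv2.copyMakeBorder(B,0,A.shape[0]-B.shape[0],0,0,0);cv2.imwrite("pics/end.png",np.hstack([A,B]))
E
```

```text
time: 12.55
tcp_pos: [0.5851, -0.0058, 0.0639]
ee_rot: [0.985, 0.172, 0.0, 0.001]
force: [-6.5, -0.4, 17.4]
grip_width: 0.0001
time: 13.55
tcp_pos: [0.5443, -0.1823, 0.231]
ee_rot: [0.985, 0.17, -0.0, -0.0]
force: [0.3, 1.1, 0.0]
grip_width: 0.0
plug_gauge [218. 210.] [ 0.609 -0.106  0.002]
ring_gauge [211. 242.] [ 0.704 -0.091  0.006]
v_block [220. 175.] [ 0.513 -0.129  0.016]
spray_bottle [366. 242.] [0.716 0.204 0.086]
plug_gauge [305. 238.] [0.578 0.013 0.002]
ring_gauge [258. 197.] [ 0.711 -0.09   0.006]
v_block [349. 194.] [ 0.504 -0.135  0.016]
spray_bottle [205. 268.] [0.721 0.205 0.086]
```

View pics/end.png

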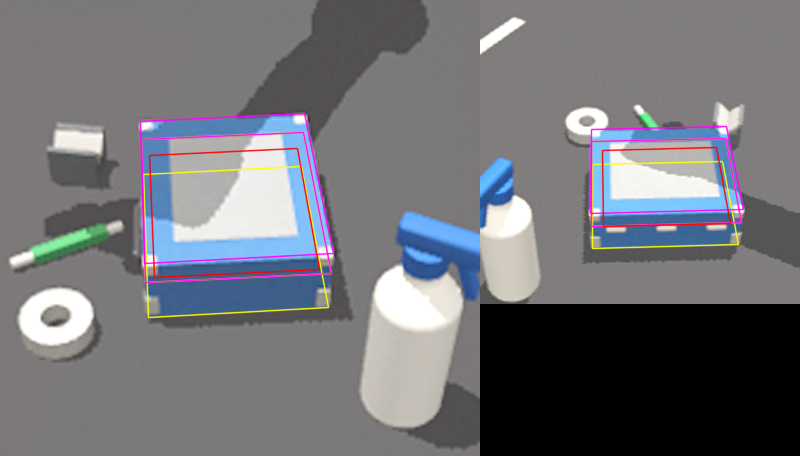

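The lid is shut and matches the model of a closed lid, stopping hard at z = 63.9 mm. The bystanders stand where they were and the arm is clear.

```bash
python3 -c "from station import robot; print(robot.sign_off())"
```

```text
the job is handed in; nothing more can be done
None
```

The gauge case is closed and the job is handed in, at about 14 s of the 56 s allowed. No verdict was reported.

- **Leaf:** I pushed it over and down with the shut fingertips on its red strip. It stopped hard at z = 32 mm under 17 N of pressing force. A picture taken before I touched the lid showed it flat, with the lid still open.
- **Lid:** I pushed it over from its outer face and pressed it down. It stopped hard at z = 63.9 mm under 17 N, against the 64 mm expected when shut. The final pictures match the model of a closed lid. The last wrist force reading, with the arm clear of everything, was about 1 N.
- **Bystanders:** the last pictures show them in place and the bottle upright. Most network positions repeat within about 9 mm.
    - **Plug gauge:** one reading disagreed. The scene camera put its centre about 12 mm off, within the 15 mm limit. It looks unmoved in the pictures and the arm never came near it. The side camera's last detection of it lies on the case itself, so I took it as false.

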